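# Slide the media player home on its dock and bar it in

## Task

Slide the black media player back along its dock until it is fully home on the two pegs, flush with the tower, and swing the steel retaining bar fully shut across its front. It stands askew and a little off-centre, and the pegs in the tower must enter the two sockets in its back. Leave the remotes, game controller, tumbler and bowl where they are.

Things in the scene. Friction and masses are not known exactly. Their poses are not given: they have to be found in the camera images.
- player_centre (a point): Media player: loose black box, 110 deep (x) x 155 wide (y) x 60 tall mm, about 0.6 kg, on the dock's deck; pushed, not grasped. Point: its centre, 30 above the deck. Its +x points from front (disc slot, display) to back. Back: two sockets 22 wide x 22 tall x 42 deep at y +-45, mid-height. Starts 75-100 short of home, up to 20 off to a side, up to 15 degrees askew.
- dock_seat (a point): Dock: fixed aluminium deck, 320 deep (x) x 240 wide (y) mm, top 12 above the table, with a grey tower at its far end, 200 wide, 84 high. Point: where the player's centre lies when home: on the centre line, 55 in front of the tower's face, 60 beyond the deck's middle, 30 above the deck. +x towards the tower, +y left, z up; home, the player's axes match these.
- peg_left (a point): Tip of the left of two level steel pegs that stand 35 mm out of the tower towards the dock's -x, at y +45 and -45 from the centre line, 30 above the deck. 14 thick; the last 14 mm taper to 6. They enter the player's sockets over its last 35 mm of travel. Axes as dock_seat's.
- bar_hinge (a point): Upright hinge axis of the retaining bar, on an ear at the deck's left (in dock_seat's frame x -65, y +160 mm), at the bar's mid-height, 42 above the table. Axes as dock_seat's; they do not turn with the bar.
- bar (a joint): Retaining bar's angle, rad. 0 = shut, along the dock's -y across the front of the home player, 4 mm clear of it (cannot shut if it is not home); pi/2 = along -x; it points along (-sin, -cos) of the angle in the dock's x, y. Stops at 0 and 2.6; starts at 2.0-2.5. Flat steel, 12 thick, 190 long, 30 to 55 above the table. Stays where left; about 1 N at its end moves it.
- bar_knob (a point): Round upright black knob at the bar's free end: 18 mm thick, 181 from the hinge axis, from 30 to 80 above the table; this point is on its axis 70 above the table.
- remote_long: Bystander, loose on the table: long black remote control, 190 x 48 x 20 mm. Origin at the centre of its underside. To be left alone.
- remote_white: Bystander, loose on the table: white remote control, 130 x 40 x 17 mm. Origin at the centre of its underside. To be left alone.
- gamepad: Bystander, loose on the table: grey game controller, about 100 x 152 x 47 mm. Origin at the centre of its underside. To be left alone.
- tumbler: Bystander, loose on the table: glass tumbler, 74 across, 90 tall mm. Origin at the centre of its underside. To be left alone.
- bowl: Bystander, loose on the table: white snack bowl, 140 across, 60 tall mm. Origin at the centre of its underside. To be left alone.
Things that resemble listed ones, but are neither listed nor needed, are in the scene too. Leave any red look-alike of the part that bears player_centre alone.

How it is judged (in metres and radians):
At the end, for the whole second after the job is handed in: The player's centre is within 6 mm of its home point on the dock, its axes within 0.06 rad of the dock's and it stands level (within 0.06 rad); the retaining bar is shut to within 0.1 rad and at rest (distance between player_centre and dock_seat below 0.006 m and angle between the x axis of player_centre and the x axis of dock_seat, either way round below 0.06 rad and angle between player_centre's own z axis and vertical below 0.06 rad and value of joint bar between -0.05 and 0.1 rad and velocity of joint bar between -0.05 and 0.05 rad/s); the robot touches nothing.
It fails at once if a bystander is pushed more than 40 mm from its place (distance of any of remote_long, remote_white, gamepad, tumbler, bowl from where it was at the start of the episode above 0.04 m).
It fails at once if a bystander is tipped over (angle between any of remote_long, remote_white, gamepad, tumbler, bowl's own z axis and vertical above 0.5 rad).
It also fails if it takes over 72 s, if anything falls off the work surface, if the arm or the gripper's body presses on something with over 40 N, if the wrist force passes 120 N, or if a joint passes its speed limit or range.

## Robot

A 6-joint arm with a two-finger parallel gripper is mounted at the origin on the work surface. World frame = base frame: x ahead of the robot, y to its left, z up, the work surface at z = 0. Lengths are in mm, angles in rad, forces in N, time in s.
With the tool pointing down it reaches from about 325 to 775 mm from the base axis. Payload 9.3 kg.
Tool frame: the origin (TCP) lies between the finger pads; the fingertips stand 11 mm ahead of it and the grasp point (between the pads) lies 8 mm behind it; z points along the fingers, y is the line along which they close (so a half turn about z gives the same grasp; the last joint's range is limited). The gripper opens to 85 mm and grips with 20 to 120 N. Pads are 22 mm wide; open, the fingers measure 114 mm over their backs; the gripper's body (76 mm by 85 mm) begins 54 mm behind the grasp point. The pads swing forward as they close: fully open they stand 13 mm farther back than shut.
Start: joints at [1.178, 0.259, 0.021, 1.334, 0, 1.418], TCP at [130.631, 534.259, 242.279] pointing down, gripper open.
Joint ranges: [-3.04, 3.04], [-0.91, 1.82], [-1.04, 1.36], [-1.92, 1.95], [-1.52, 1.45], [-3.14, 3.14]. Speed limits (rad/s): [2.22, 2.22, 2.79, 3.14, 3.14, 3.14].

## Interface

Orientations are given as a rotation vector (axis times angle).
In Python, from bench import arm, imaging, workorder gives the robot as it stands.
- The arm moves only by the tool jog_arm, never from a script. Its argument "plan" is a list of rows, each an object of numbers: "dx", "dy", "dz": the shift along the world's x, y, z as a fraction of full scale; "rx", "ry", "rz": the turn, a rotation vector about the world's x, y, z as a fraction of full scale. A call has 1 to 8 rows; each row shifts and turns the commanded pose from where the row before left it; what a row does not reach is not made up. Full scale, the value 1, is 0.03 m for a shift and 0.12 rad for a turn. A row lasts 1/10 s, in which the tool goes at most 50 mm and 8.59 degrees, less where a joint would pass 70% of its speed; a pose out of reach is approached as far as the arm can. A call with a number of a shift or a turn outside -1 to 1 is refused whole. A call with a gripper value outside its range is refused whole. "jaw" is the closure, from -1 (fully open) to 1 (shut), so that 0 is half open, set as the call begins (left out, the last holds). The fingers move at their own pace and stop on an object; "newtons" is the grip in N (left out, the last holds). Time passes only in rows, so rows that do not move let the fingers close. It gives the time, the measured TCP pose, the force, the opening and the grip force at its end, in the units of the state.
- arm.get_state(): the state, without advancing time (a new reading comes with each control period).
- imaging.grab_frame(name): name is "scene" or "top" or "wrist"; returns the picture (420x560x3 uint8, blue, green, red); there is no depth.
- imaging.camera_params(name): a dict with "vertical_fov" (degrees; the focal length in pixels is half the picture's height over the tangent of half this angle, whatever the lens; pixels are square), "cx", "cy" (the principal point, pixels), "extrinsics" (4x4, takes a point from world to camera coordinates). Camera axes: x right, y down, z forward; pixel columns grow to the right and rows downward; lengths in mm; the calibration is good to about 2 mm. A picture is of the moment at which its call begins: read the wrist's pose just before it. camera_params takes no time and is no camera call; for the wrist camera it gives the pose at the moment of the call.
- workorder.hand_in(): hands the job in; it is judged then, once.
The state is a dict: "t": time; "joints": joint angles; "joint_vel": joint speeds; "joint_torque": joint torques, N m; "ee_pos": TCP position; "eef_rot": TCP orientation; "force": force on the tool from outside, world axes, zero at the start; "ft_torque": the same for the moment, N m; "grip_width": finger opening in mm; "finger_force": force on a finger pad.
Only numpy, scipy, OpenCV 4.12 (cv2) and the standard library are available. Lean on these libraries where they do the work, as an engineer would, in place of code of your own. Each camera call takes 0.05 s, during which the arm holds its last target. There are 200 camera calls.

## Working session

There is one attempt and no reset: what is moved stays moved. The work goes in short steps, Python scripts to look and compute and a tool call to move; the robot and the scene stay as the last step left them, time stands still between calls to the robot, and variables do not carry over. Pictures are saved under pics/ and viewed, at most 10 in all, crops included, and the job is handed in when it is done.

Besides the shell and the picture viewer there is one more tool, called after "Emit:" as name([rows], argument=value, ...), one row to a line, values as JSON. jog_arm: Moves the arm, as the interface text tells. Shift numbers are shares of 0.03 m and turn numbers shares of 0.12 rad, none past 1 either way. Its arguments: {"type":"object","properties":{"plan":{"type":"array","items":{"type":"object","properties":{"dx":{"type":"number","minimum":-1,"maximum":1},"dy":{"type":"number","minimum":-1,"maximum":1},"dz":{"type":"number","minimum":-1,"maximum":1},"rx":{"type":"number","minimum":-1,"maximum":1},"ry":{"type":"number","minimum":-1,"maximum":1},"rz":{"type":"number","minimum":-1,"maximum":1}}}},"jaw":{"type":"number"},"newtons":{"type":"number"}},"required":["plan"]}

```bash
mkdir -p pics; cat > h.py <<'E'
import numpy as np, cv2
from bench import arm, imaging, workorder
def cam(n):
    p=imaging.camera_params(n); f=210/np.tan(np.radians(p["vertical_fov"])/2)
    return f,p["cx"],p["cy"],np.array(p["extrinsics"])
def ray(n,u,v,z):
    f,cx,cy,E=cam(n); R,t=E[:3,:3],E[:3,3]; o=-R.T@t; d=R.T@np.array([(u-cx)/f,(v-cy)/f,1])
    return o+d*(z-o[2])/d[2]
def proj(n,P):
    f,cx,cy,E=cam(n); q=E[:3,:3]@np.array(P,float)+E[:3,3]; return q[:2]/q[2]*f+[cx,cy]
def snap(n,name,crop=None,scale=1):
    i=imaging.grab_frame(n)
    cv2.imwrite(f"pics/raw_{name}.png",i)
    if crop: x0,y0,x1,y1=crop; i=i[y0:y1,x0:x1]
    cv2.imwrite(f"pics/{name}.png",cv2.resize(i,None,fx=scale,fy=scale,interpolation=cv2.INTER_CUBIC)); return i
E
python3 -c "
from h import *
a=snap('top','top1',None,1.42); snap('scene','scene1',None,1.42)
for n in('top','scene'):print(imaging.camera_params(n))
print(arm.get_state())"
```

```text
{'vertical_fov': 56.663441095499984, 'cx': 282.9253742493336, 'cy': 208.5902568877313, 'extrinsics': array([[-2.39353122e-02, -9.99713476e-01,  2.59568362e-04,
         8.23412493e+01],
       [-9.79523322e-01,  2.33999962e-02, -1.99966251e-01,
         5.03409593e+02],
       [ 1.99902882e-01, -5.04050791e-03, -9.79802751e-01,
         1.14752914e+03],
       [ 0.00000000e+00,  0.00000000e+00,  0.00000000e+00,
         1.00000000e+00]])}
{'vertical_fov': 57.59209626748945, 'cx': 281.64280981726785, 'cy': 213.53919043731065, 'extrinsics': array([[-5.01878549e-01,  8.64898658e-01, -8.26041043e-03,
         1.83014564e+02],
       [ 7.57141973e-01,  4.34692931e-01, -4.87624946e-01,
        -3.63963630e+02],
       [-4.18155419e-01, -2.50982804e-01, -8.73014134e-01,
         1.41480421e+03],
       [ 0.00000000e+00,  0.00000000e+00,  0.00000000e+00,
         1.00000000e+00]])}
{'t': 0.1, 'joints': array([1.17839054e+00, 2.59146443e-01, 2.08556884e-02, 1.33371522e+00,
       9.10702871e-06, 1.41818039e+00]), 'joint_vel': array([-1.22194411e-03, -2.34916897e-03,  1.26911325e-03,  2.16222343e-04,
       -1.05413950e-05, -1.57910245e-04]), 'joint_torque': array([ 3.94046583e-03, -5.56695986e+01,  3.45068049e+01,  1.16678633e-02,
       -1.52975435e-04, -7.16132604e-06]), 'ee_pos': array([130.54397685, 534.041561  , 241.72798828]), 'eef_rot': array([-3.75719216e-01, -3.11870734e+00,  1.82595364e-03]), 'force': array([ 0.7163577 , -0.59819017, -0.38762243]), 'ft_torque': array([ 0.014926  ,  0.01563423, -0.00793779]), 'finger_force': 0.0, 'grip_width': 85.43403914623181}
```

View pics/top1.png

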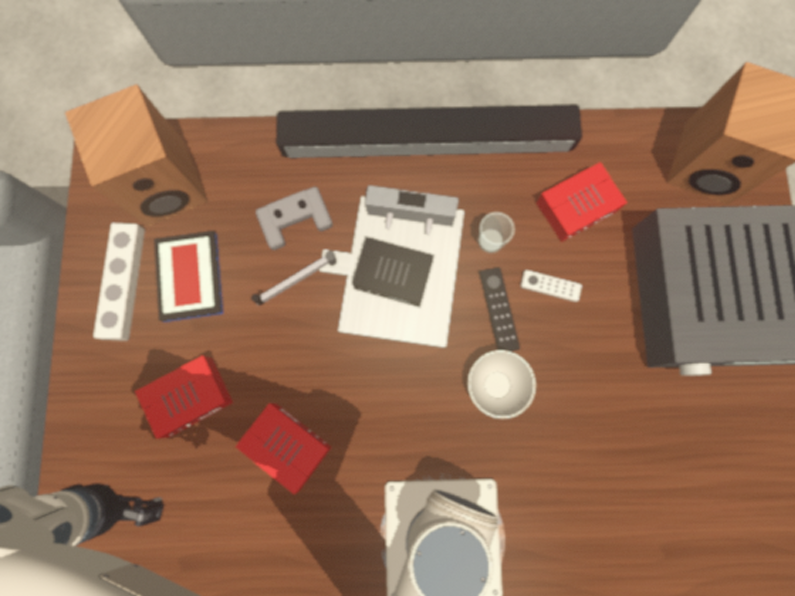

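View pics/scene1.png

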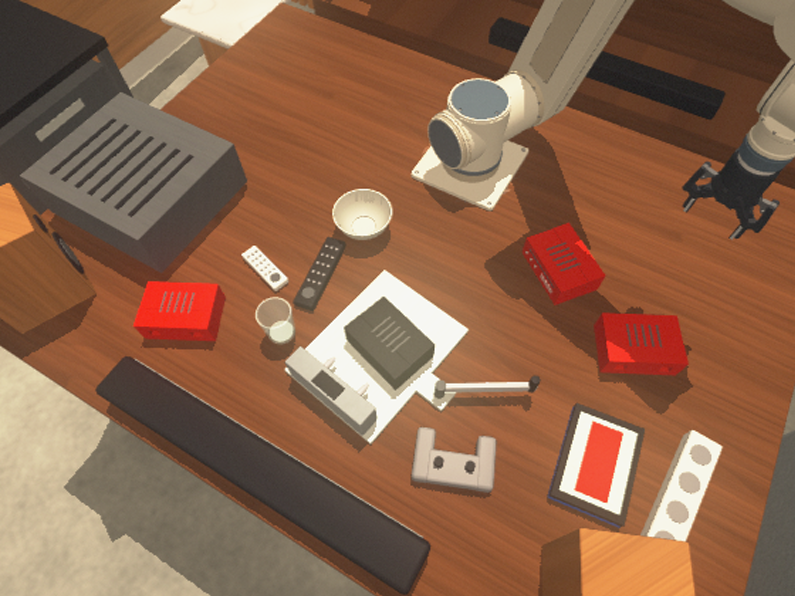

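The player is the only black box, at (393,271) in the top view. The red look-alikes are at (581,200), (183,397) and (283,447). The bar runs from its hinge at (330,258) to the knob at (258,297). Next I'll take a close crop to check this choice.

```bash
python3 -c "
import cv2
i=cv2.imread('pics/raw_top1.png')[120:255,170:370]
cv2.imwrite('pics/c1.png',cv2.resize(i,None,fx=4,fy=4,interpolation=cv2.INTER_CUBIC))"
```

```text
(no output)
```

View pics/c1.png

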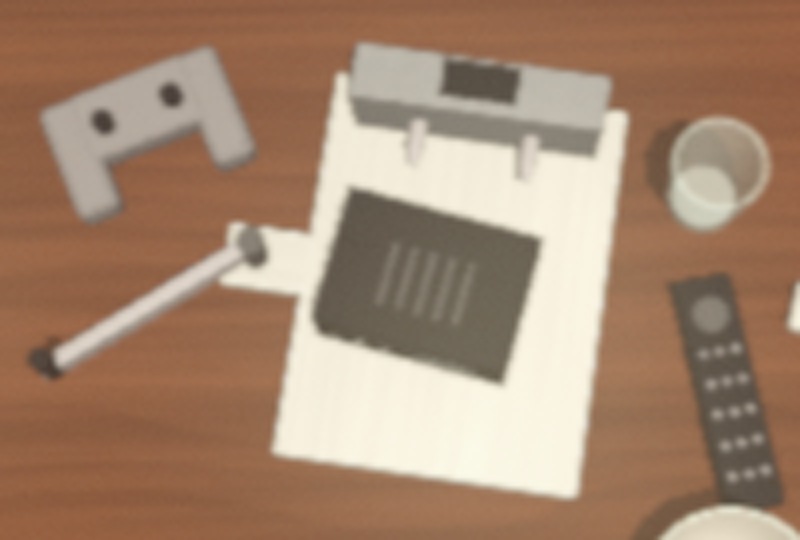

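The crop confirms the black player on the white deck. Its top back corners are at about (349,188) and (541,240), the peg tips at (415,162) and (526,178), and the knob at (45,355).

```bash
cat > m.py <<'E'
from h import *
c=lambda u,v,z:ray('top',170+(u+.5)/4-.5,120+(v+.5)/4-.5,z)
fl,fr,br,bl=[c(*p,12) for p in((273,455),(578,497),(628,112),(337,73))]
f,cx,cy,E=cam('top');print('campos',-E[:3,:3].T@E[:3,3])
print('deck',*[p[:2].round(1) for p in(fl,fr,br,bl)],np.linalg.norm(fl-fr),np.linalg.norm(fl-bl))
mid=(fl+fr+br+bl)/4
a1=(bl+br-fl-fr);a2=(fl+bl-fr-br);a2r=np.array([a2[1],-a2[0],0])
yaw=np.arctan2(*(a1+a2r)[1::-1]);print('yaw',yaw,np.arctan2(a1[1],a1[0]),np.arctan2(a2r[1],a2r[0]))
ex=np.array([np.cos(yaw),np.sin(yaw),0]);ey=np.array([-ex[1],ex[0],0])
seat=mid+60*ex; print('mid',mid,'seat',seat)
D=lambda p:((p-seat)@ex,(p-seat)@ey)
for n,p in(('towertop bl',c(358,43,84+12)),('towertop br',c(610,78,96)),('tower foot R',c(595,156,12)),('pegL',c(415,164,45)),('pegR',c(526,180,45)),('knob',c(45,355,80)),('hinge',c(252,245,80)),('hinge55',c(252,245,55))):print(n,p[:2].round(1),np.round(D(p),1))
P=[c(*p,72) for p in((349,188),(541,240),(503,376),(316,325))]
for p in P:print('player',p[:2].round(1),np.round(D(p),1))
b=P[1]-P[0];print('pl yaw',np.arctan2(b[0]*1,-b[1])*-1, np.linalg.norm(b), np.arctan2(*(P[1]-P[2])[1::-1]),np.arctan2(*(P[0]-P[3])[1::-1]))
E
python3 m.py
```

```text
campos [ 265.6779181    76.32200362 1224.99576496]
deck [437.2 213.3] [398.5 -24.6] [714.  -78.3] [753.6 160.2] 240.9912330662901 320.8301522291205
yaw -0.16546726300460124 -0.16733159814474113 -0.162992321451449
mid [575.81031616  67.67737502  12.        ] seat [634.99080608  57.79458123  12.        ]
towertop bl [743.9 138. ] [94.3 97.1]
towertop br [710.8 -55. ] [ 93.3 -98.8]
tower foot R [676.8 -49.6] [ 58.9 -99. ]
pegL [662.4  96.8] [20.6 43. ]
pegR [647.    9.3] [ 19.9 -45.9]
knob [507.3 376.5] [-178.5  293.3]
hinge [589.  221.5] [-72.3 153.9]
hinge55 [596.1 224.6] [-65.8 158.1]
player [635.1 147.7] [-14.7  88.7]
player [590.    0.9] [-35.  -63.5]
player [484.5  33.3] [-144.4  -49. ]
player [527.3 173.8] [-125.4   96.7]
pl yaw 0.29832647899756387 153.55542155562665 -0.2977628310124736 -0.23804400847163248
```

Emit:
jog_arm([
  {"dx": 0.9,"dy": -0.7},
  {"dx": 0.9,"dy": -0.7},
  {"dx": 0.9,"dy": -0.7},
  {"dx": 0.9,"dy": -0.7},
  {"dx": 0.9,"dy": -0.7},
  {"dx": 0.9,"dy": -0.7},
  {"dx": 0.9,"dy": -0.7},
  {"dx": 0.9,"dy": -0.7},
], jaw=1)

```text
schema error: expected keys dx, dy, dz, rx, ry, rz
```

Emit:
jog_arm([
  {"dx": 0.9,"dy": -0.7},
  {"dx": 0.9,"dy": -0.7},
  {"dx": 0.9,"dy": -0.7},
  {"dx": 0.9,"dy": -0.7},
  {"dx": 0.9,"dy": -0.7},
  {"dx": 0.9,"dy": -0.7},
  {"dx": 0.9,"dy": -0.7},
  {"dx": 0.9,"dy": -0.7},
])

```text
schema error: expected keys dx, dy, dz, rx, ry, rz
```

Emit:
jog_arm([
  {"rz": 0.65},
  {},
  {"dz": -0.7},
  {"dz": -0.7},
  {},
])

```text
schema error: expected keys dx, dy, dz, rx, ry, rz
```

Emit:
jog_arm([
  {"dx": 0.9,"dy": -0.7,"dz": 0,"rx": 0,"ry": 0,"rz": 0},
  {"dx": 0.9,"dy": -0.7,"dz": 0,"rx": 0,"ry": 0,"rz": 0},
  {"dx": 0.9,"dy": -0.7,"dz": 0,"rx": 0,"ry": 0,"rz": 0},
  {"dx": 0.9,"dy": -0.7,"dz": 0,"rx": 0,"ry": 0,"rz": 0},
  {"dx": 0.9,"dy": -0.7,"dz": 0,"rx": 0,"ry": 0,"rz": 0},
  {"dx": 0.9,"dy": -0.7,"dz": 0,"rx": 0,"ry": 0,"rz": 0},
  {"dx": 0.9,"dy": -0.7,"dz": 0,"rx": 0,"ry": 0,"rz": 0},
  {"dx": 0.9,"dy": -0.7,"dz": 0,"rx": 0,"ry": 0,"rz": 0},
], jaw=1)

```text
t: 0.9
ee_pos: [347.5, 365.2, 242.1]
eef_rot: [-0.376, -3.119, 0.0]
force: [-0.1, 0.1, 0.7]
grip_width: 0.0
finger_force: 0.0
```

Emit:
jog_arm([
  {"dx": 0.9,"dy": -0.7,"dz": 0,"rx": 0,"ry": 0,"rz": 0},
  {"dx": 0.9,"dy": -0.7,"dz": 0,"rx": 0,"ry": 0,"rz": 0},
  {"dx": 0.9,"dy": -0.7,"dz": 0,"rx": 0,"ry": 0,"rz": 0},
  {"dx": 0.9,"dy": -0.7,"dz": 0,"rx": 0,"ry": 0,"rz": 0},
  {"dx": 0.9,"dy": -0.7,"dz": 0,"rx": 0,"ry": 0,"rz": 0},
  {"dx": 0.9,"dy": -0.7,"dz": 0,"rx": 0,"ry": 0,"rz": 0},
  {"dx": 0.9,"dy": -0.7,"dz": 0,"rx": 0,"ry": 0,"rz": 0},
  {"dx": 0.9,"dy": -0.7,"dz": 0,"rx": 0,"ry": 0,"rz": 0},
])

```text
t: 1.7
ee_pos: [563.5, 197.2, 241.9]
eef_rot: [-0.376, -3.118, 0.0]
force: [0.6, 0.3, 0.2]
grip_width: 0.3
finger_force: 0.0
```

Emit:
jog_arm([
  {"dx": 0,"dy": 0,"dz": 0,"rx": 0,"ry": 0,"rz": 0.65},
  {"dx": 0,"dy": 0,"dz": -0.7,"rx": 0,"ry": 0,"rz": 0},
  {"dx": 0,"dy": 0,"dz": -0.7,"rx": 0,"ry": 0,"rz": 0},
  {"dx": 0,"dy": 0,"dz": 0,"rx": 0,"ry": 0,"rz": 0},
])

```text
t: 2.1
ee_pos: [561.4, 197.8, 197.4]
eef_rot: [-0.254, -3.126, 0.002]
force: [-0.2, -0.2, -0.7]
grip_width: 0.0
finger_force: 0.0
```

Emit:
jog_arm([
  {"dx": 0,"dy": 0.05,"dz": -0.86,"rx": 0,"ry": 0,"rz": 0},
  {"dx": 0,"dy": 0.05,"dz": -0.86,"rx": 0,"ry": 0,"rz": 0},
  {"dx": 0,"dy": 0,"dz": -0.86,"rx": 0,"ry": 0,"rz": 0},
  {"dx": 0,"dy": 0,"dz": -0.86,"rx": 0,"ry": 0,"rz": 0},
  {"dx": 0,"dy": 0,"dz": -0.86,"rx": 0,"ry": 0,"rz": 0},
  {"dx": 0,"dy": 0,"dz": -0.8,"rx": 0,"ry": 0,"rz": 0},
  {"dx": 0,"dy": 0,"dz": 0,"rx": 0,"ry": 0,"rz": 0},
])

```text
t: 2.8
ee_pos: [561.2, 201.0, 45.2]
eef_rot: [-0.253, -3.127, 0.002]
force: [-0.6, 0.1, -0.2]
grip_width: 0.1
finger_force: 0.0
```

```bash
python3 -c "
from h import *
s=arm.get_state();print(s['ee_pos'],s['force'])
a=snap('top','t2'); b=snap('scene','s2')
a=cv2.resize(a[120:255,170:370],(600,405),interpolation=cv2.INTER_CUBIC);w=snap('wrist','w2')
cv2.imwrite('pics/v2.png',a)"
```

```text
[561.23213797 201.04758972  45.18482556] [-0.55385559  0.09193582 -0.17414027]
```

View pics/v2.png

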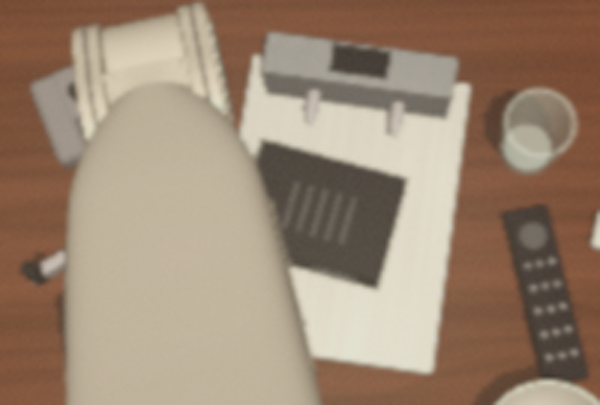

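The player's back edge and right side stay visible, with top right corners at about (405,180) and (378,285); the arm hides its left side. I'll nudge it towards -y.

Emit:
jog_arm([
  {"dx": -0.03,"dy": -0.16,"dz": 0,"rx": 0,"ry": 0,"rz": 0},
  {"dx": -0.03,"dy": -0.16,"dz": 0,"rx": 0,"ry": 0,"rz": 0},
  {"dx": -0.03,"dy": -0.16,"dz": 0,"rx": 0,"ry": 0,"rz": 0},
  {"dx": -0.02,"dy": -0.16,"dz": 0,"rx": 0,"ry": 0,"rz": 0},
  {"dx": -0.03,"dy": -0.16,"dz": 0,"rx": 0,"ry": 0,"rz": 0},
  {"dx": -0.03,"dy": -0.16,"dz": 0,"rx": 0,"ry": 0,"rz": 0},
  {"dx": 0,"dy": 0,"dz": 0,"rx": 0,"ry": 0,"rz": 0},
])

```text
t: 3.65
ee_pos: [557.8, 172.2, 47.9]
eef_rot: [0.254, 3.13, 0.001]
force: [0.5, 2.5, 1.6]
grip_width: 0.4
finger_force: 0.9
```

```bash
cat > q.py <<'E'
import sys
from h import *
# player's top face from the top camera: back edge and right edge lines by dark mask; args: name
yaw=-.1655;S=np.array([635,57.8,12]);ex=np.array([np.cos(yaw),np.sin(yaw),0]);ey=np.array([-ex[1],ex[0],0])
def warp(img,z,k=3): # rectified dock view at height z, k px/mm ; rows: x from +60 down, cols: y from +130 right
    f,cx,cy,E=cam('top');K=np.array([[f,0,cx],[0,f,cy],[0,0,1]])
    o=S+60*ex+130*ey;o[2]=z
    H=K@np.c_[E[:3,:3]@(-ey/k),E[:3,:3]@(-ex/k),E[:3,:3]@o+E[:3,3]]
    return cv2.warpPerspective(img,np.linalg.inv(H),(260*k,200*k),flags=cv2.INTER_CUBIC)
def pose(img):
    w=warp(img,72);g=cv2.GaussianBlur(cv2.cvtColor(w,cv2.COLOR_BGR2GRAY),(5,5),0).astype(float)
    k=3;B=[];Rr=[]
    gx=np.diff(g,axis=1);gy=np.diff(g,axis=0)
    return w,g
if __name__=='__main__':
    n=sys.argv[1]
    i=cv2.imread(f'pics/raw_{n}.png') if len(sys.argv)>2 else snap('top',n)
    cv2.imwrite(f'pics/r_{n}.png',warp(i,72)); g=cv2.cvtColor(warp(i,72),cv2.COLOR_BGR2GRAY).astype(int)
    m=(g<115).astype(np.uint8); 
    # right edge: last dark col per row; back edge: first dark row per col
    rows=[];
    for r in range(60,600,24):
        c=np.where(m[r,300:720])[0]; rows.append((60-r/3, 130-(300+c.max())/3) if len(c)>60 else None)
    cols=[]
    for cc in range(200,660,24):
        r=np.where(m[90:,cc])[0]; cols.append((round(60-(90+r.min())/3,1),round(130-cc/3,1)) if len(r)>60 else None)
    print('right',[tuple(np.round(x,1)) for x in rows if x]);print('back',[x for x in cols if x])
E
python3 q.py t2 f; python3 q.py t3; python3 -c "
import cv2,numpy as np
cv2.imwrite('pics/v3.png',cv2.resize(np.hstack([cv2.imread('pics/r_t2.png'),cv2.imread('pics/r_t3.png')]),(800,308)))"
```

```text
right [(np.float64(-32.0), np.float64(-41.7)), (np.float64(-40.0), np.float64(-61.7)), (np.float64(-48.0), np.float64(-61.7)), (np.float64(-56.0), np.float64(-60.0)), (np.float64(-64.0), np.float64(-58.7)), (np.float64(-72.0), np.float64(-58.3)), (np.float64(-80.0), np.float64(-57.0)), (np.float64(-88.0), np.float64(-56.0)), (np.float64(-96.0), np.float64(-54.7)), (np.float64(-104.0), np.float64(-53.7)), (np.float64(-112.0), np.float64(-52.7)), (np.float64(-120.0), np.float64(-51.3)), (np.float64(-128.0), np.float64(-50.7)), (np.float64(-136.0), np.float64(-49.3))]
back [(np.float64(-17.7), 63.3), (np.float64(-19.0), 55.3), (np.float64(-20.0), 47.3), (np.float64(-21.3), 39.3), (np.float64(-22.3), 31.3), (np.float64(-23.7), 23.3), (np.float64(-25.0), 15.3), (np.float64(-25.7), 7.3), (np.float64(-26.7), -0.7), (np.float64(-27.7), -8.7), (np.float64(-29.0), -16.7), (np.float64(-30.0), -24.7), (np.float64(-30.7), -32.7), (np.float64(-32.0), -40.7), (np.float64(-33.3), -48.7), (np.float64(-34.0), -56.7)]
right [(np.float64(-24.0), np.float64(-16.3)), (np.float64(-32.0), np.float64(-72.7))
[... 243 characters left out ...]
np.float64(-88.0), np.float64(-67.3)), (np.float64(-96.0), np.float64(-66.3)), (np.float64(-104.0), np.float64(-65.7)), (np.float64(-112.0), np.float64(-65.0)), (np.float64(-120.0), np.float64(-64.0)), (np.float64(-128.0), np.float64(-63.3)), (np.float64(-136.0), np.float64(-62.0))]
back [(np.float64(-17.3), 47.3), (np.float64(-17.7), 39.3), (np.float64(-19.0), 31.3), (np.float64(-20.3), 23.3), (np.float64(-20.3), 15.3), (np.float64(-21.7), 7.3), (np.float64(-22.7), -0.7), (np.float64(-23.3), -8.7), (np.float64(-24.3), -16.7), (np.float64(-24.7), -24.7), (np.float64(-25.7), -32.7), (np.float64(-26.7), -40.7), (np.float64(-27.3), -48.7), (np.float64(-28.3), -56.7), (np.float64(-29.0), -64.7)]
```

View pics/v3.png

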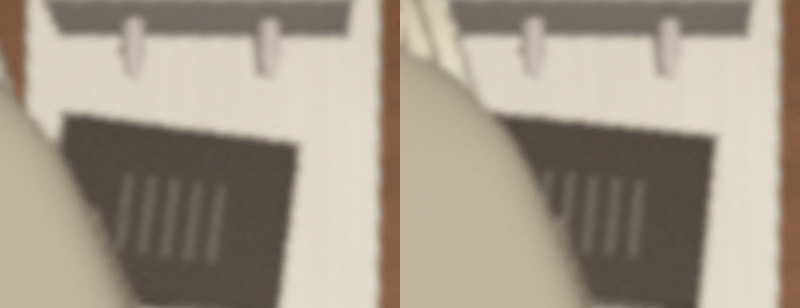

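The player moved about 11 mm and turned slightly. It now stands at y +9.6 with yaw -0.105. I'll push again nearer its front.

Emit:
jog_arm([
  {"dx": 0.06,"dy": 0.4,"dz": 0,"rx": 0,"ry": 0,"rz": 0},
  {"dx": -0.4,"dy": 0.07,"dz": -0.08,"rx": 0,"ry": 0,"rz": 0},
  {"dx": -0.4,"dy": 0.07,"dz": 0,"rx": 0,"ry": 0,"rz": 0},
  {"dx": -0.03,"dy": -0.18,"dz": 0,"rx": 0,"ry": 0,"rz": 0},
  {"dx": -0.03,"dy": -0.18,"dz": 0,"rx": 0,"ry": 0,"rz": 0},
  {"dx": -0.03,"dy": -0.18,"dz": 0,"rx": 0,"ry": 0,"rz": 0},
  {"dx": -0.03,"dy": -0.18,"dz": 0,"rx": 0,"ry": 0,"rz": 0},
  {"dx": 0,"dy": 0,"dz": 0,"rx": 0,"ry": 0,"rz": 0},
])

```text
t: 4.5
ee_pos: [532.0, 166.2, 45.1]
eef_rot: [0.255, 3.131, -0.0]
force: [0.4, 1.3, 2.1]
grip_width: -0.0
finger_force: 1.3
```

```bash
cat >> q.py <<'E'
    rr=np.array([x for x in rows if x]);rr=rr[(rr[:,0]<-40)];bb=np.array([x for x in cols if x])
    a=np.polyfit(rr[:,0],rr[:,1],1);b=np.polyfit(bb[:,1],bb[:,0],1)
    th=(a[0]-b[0])/2;x=-78;y=0
    for _ in range(5): y=a[0]*x+a[1]+77.5/np.cos(th); x=b[0]*y+b[1]-55/np.cos(th)
    print('yaw',a[0],-b[0],'centre',x,y)
E
sed -i "s/^    print('right.*$//" q.py; python3 q.py t3 f;python3 q.py t4; python3 -c "
from h import *;print(arm.get_state()['ee_pos'])"
```

```text
yaw -0.10402097902097893 -0.10553571428571425 centre -76.6091409066814 9.4375105760775
yaw -0.05606060606060662 -0.057546439628482965 centre -72.40409305917018 -1.0066911261922797
[532.07486951 166.29642197  45.09129088]
```

Emit:
jog_arm([
  {"dx": 0.08,"dy": 0.5,"dz": 0,"rx": 0,"ry": 0,"rz": 0},
  {"dx": 0,"dy": 0,"dz": 0.85,"rx": 0,"ry": 0,"rz": 0},
  {"dx": 0,"dy": 0,"dz": 0.85,"rx": 0,"ry": 0,"rz": 0},
  {"dx": 0,"dy": 0,"dz": 0.85,"rx": 0,"ry": 0,"rz": 0},
  {"dx": -0.46,"dy": -0.82,"dz": 0,"rx": 0,"ry": 0,"rz": 0},
  {"dx": -0.46,"dy": -0.82,"dz": 0,"rx": 0,"ry": 0,"rz": 0},
  {"dx": -0.46,"dy": -0.82,"dz": 0,"rx": 0,"ry": 0,"rz": 0},
  {"dx": -0.46,"dy": -0.82,"dz": 0,"rx": 0,"ry": 0,"rz": 0},
])

```text
t: 5.35
ee_pos: [478.6, 83.4, 121.3]
eef_rot: [0.253, 3.131, -0.001]
force: [-0.1, -0.1, 0.6]
grip_width: -0.2
finger_force: 0.0
```

Emit:
jog_arm([
  {"dx": 0,"dy": 0,"dz": 0,"rx": 0,"ry": 0,"rz": 0},
  {"dx": 0,"dy": 0,"dz": 0,"rx": 0,"ry": 0,"rz": 0},
  {"dx": 0,"dy": 0,"dz": -0.85,"rx": 0,"ry": 0,"rz": 0},
  {"dx": 0,"dy": 0,"dz": -0.85,"rx": 0,"ry": 0,"rz": 0},
  {"dx": 0,"dy": 0,"dz": -0.85,"rx": 0,"ry": 0,"rz": 0},
  {"dx": 0,"dy": 0,"dz": -0.3,"rx": 0,"ry": 0,"rz": 0},
  {"dx": 0,"dy": 0,"dz": 0,"rx": 0,"ry": 0,"rz": 0},
], jaw=-1)

```text
t: 6.05
ee_pos: [478.7, 84.3, 34.9]
eef_rot: [-0.252, -3.129, 0.0]
force: [0.4, 0.3, 0.0]
grip_width: 85.3
finger_force: 0.0
```

```bash
cat > d.py <<'E'
from q import *
s=arm.get_state();p=s['ee_pos']-S;print('t',s['t'],'dock',(p@ex).round(1),(p@ey).round(1),'z',s['ee_pos'][2].round(1),'F',s['force'].round(1))
from scipy.spatial.transform import Rotation as R
t=R.from_rotvec(s['eef_rot']).as_matrix()[:,1];t=t*np.sign(t[1]);print('finger yaw rel',np.arctan2(-t[0],t[1])-yaw)
E
python3 d.py; python3 q.py t5
```

```text
t 6.05 dock -158.6 0.4 z 34.9 F [0.4 0.3 0. ]
finger yaw rel 0.004534729777596669
yaw -0.054166666666668 -0.0375000000000001 centre -73.76617691249507 -0.9228588630358701
```

Emit:
jog_arm([
  {"dx": 0.2,"dy": -0.033,"dz": 0,"rx": 0,"ry": 0,"rz": 0},
  {"dx": 0.2,"dy": -0.033,"dz": 0,"rx": 0,"ry": 0,"rz": 0},
  {"dx": 0.2,"dy": -0.033,"dz": 0,"rx": 0,"ry": 0,"rz": 0},
  {"dx": 0.2,"dy": -0.033,"dz": 0,"rx": 0,"ry": 0,"rz": 0},
  {"dx": 0.2,"dy": -0.033,"dz": 0,"rx": 0,"ry": 0,"rz": 0},
  {"dx": 0.2,"dy": -0.033,"dz": 0,"rx": 0,"ry": 0,"rz": 0},
  {"dx": 0.2,"dy": -0.033,"dz": 0,"rx": 0,"ry": 0,"rz": 0},
  {"dx": 0,"dy": 0,"dz": 0,"rx": 0,"ry": 0,"rz": 0},
])

```text
t: 6.9
ee_pos: [521.6, 76.5, 36.0]
eef_rot: [0.254, 3.131, 0.0]
force: [-0.6, 0.1, -0.1]
grip_width: 85.4
finger_force: 0.0
```

```bash
python3 d.py; python3 q.py t6
```

```text
t 6.9 dock -114.9 -0.2 z 36.0 F [-0.6  0.1 -0.1]
finger yaw rel 0.003345970210435645Traceback (most recent call last):
  File "q.py", line 28, in <module>
    rr=np.array([x for x in rows if x]);rr=rr[(rr[:,0]<-40)];bb=np.array([x for x in cols if x])
                                               ~~^^^^^
IndexError: too many indices for array: array is 1-dimensional, but 2 were indexed
```

View pics/r_t6.png

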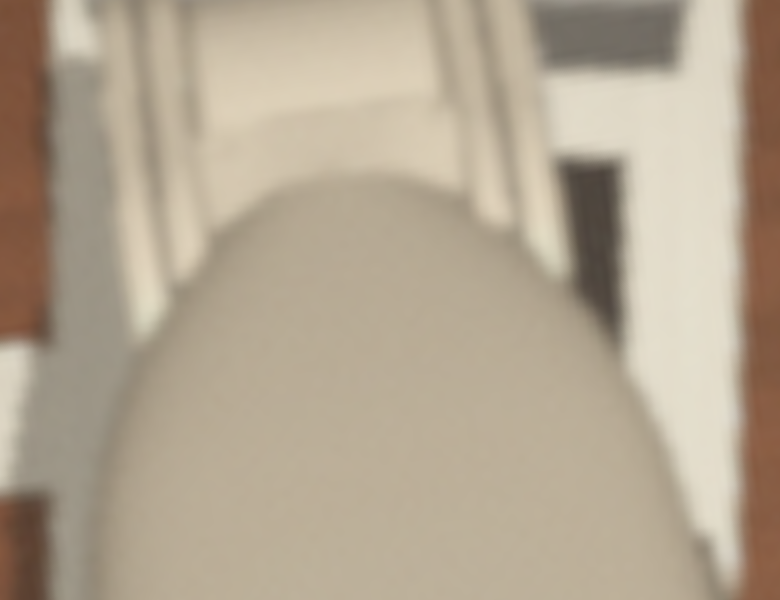

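The player is now square: the right edge is vertical at column 622, giving y about 0, and the back edge is at row 160, giving x about -48. I'll keep pushing.

Emit:
jog_arm([
  {"dx": 0.17,"dy": -0.029,"dz": 0,"rx": 0,"ry": 0,"rz": 0},
  {"dx": 0.17,"dy": -0.029,"dz": 0,"rx": 0,"ry": 0,"rz": 0},
  {"dx": 0.17,"dy": -0.029,"dz": 0,"rx": 0,"ry": 0,"rz": 0},
  {"dx": 0.17,"dy": -0.029,"dz": 0,"rx": 0,"ry": 0,"rz": 0},
  {"dx": 0,"dy": 0,"dz": 0,"rx": 0,"ry": 0,"rz": 0},
])

```text
t: 7.45
ee_pos: [541.6, 73.2, 35.9]
eef_rot: [0.254, 3.131, 0.0]
force: [-1.5, -0.4, -0.4]
grip_width: 85.4
finger_force: 0.5
```

Emit:
jog_arm([
  {"dx": 0.17,"dy": -0.029,"dz": 0,"rx": 0,"ry": 0,"rz": 0},
  {"dx": 0.17,"dy": -0.029,"dz": 0,"rx": 0,"ry": 0,"rz": 0},
  {"dx": 0.17,"dy": -0.029,"dz": 0,"rx": 0,"ry": 0,"rz": 0},
  {"dx": 0,"dy": 0,"dz": 0,"rx": 0,"ry": 0,"rz": 0},
])

```text
t: 7.85
ee_pos: [557.0, 70.6, 35.9]
eef_rot: [0.254, 3.131, 0.0]
force: [-0.7, 0.4, 0.5]
grip_width: 85.4
finger_force: 0.3
```

```bash
python3 d.py; python3 q.py t7 2>&1 | tail -1
```

```text
t 7.85 dock -79.1 -0.3 z 35.9 F [-0.7  0.4  0.5]
finger yaw rel 0.003623525517823245
TypeError: expected non-empty vector for x
```

Emit:
jog_arm([
  {"dx": 0.13,"dy": -0.022,"dz": 0,"rx": 0,"ry": 0,"rz": 0},
  {"dx": 0.13,"dy": -0.022,"dz": 0,"rx": 0,"ry": 0,"rz": 0},
  {"dx": 0.1,"dy": -0.017,"dz": 0,"rx": 0,"ry": 0,"rz": 0},
  {"dx": 0,"dy": 0,"dz": 0,"rx": 0,"ry": 0,"rz": 0},
])

```text
t: 8.3
ee_pos: [567.2, 68.8, 35.8]
eef_rot: [-0.254, -3.131, -0.0]
force: [-2.8, -1.2, 1.9]
grip_width: 85.5
finger_force: 1.4
```

Emit:
jog_arm([
  {"dx": 0.05,"dy": -0.008,"dz": 0,"rx": 0,"ry": 0,"rz": 0},
  {"dx": 0.05,"dy": -0.008,"dz": 0,"rx": 0,"ry": 0,"rz": 0},
  {"dx": 0,"dy": 0,"dz": 0,"rx": 0,"ry": 0,"rz": 0},
])

```text
t: 8.6
ee_pos: [567.6, 68.8, 35.8]
eef_rot: [-0.253, -3.127, -0.0]
force: [-15.4, 1.9, 10.6]
grip_width: 85.3
finger_force: 7.7
```

```bash
python3 d.py
```

```text
t 8.6 dock -68.2 -0.2 z 35.8 F [-15.4   1.9  10.6]
finger yaw rel 0.003865336358179483
```

Emit:
jog_arm([
  {"dx": 0.05,"dy": -0.008,"dz": 0,"rx": 0,"ry": 0,"rz": 0},
  {"dx": 0,"dy": 0,"dz": 0,"rx": 0,"ry": 0,"rz": 0},
])

```text
t: 8.8
ee_pos: [567.6, 68.8, 35.8]
eef_rot: [-0.253, -3.124, -0.0]
force: [-21.9, 4.0, 16.3]
grip_width: 85.1
finger_force: 11.2
```

Emit:
jog_arm([
  {"dx": -0.5,"dy": 0.083,"dz": 0,"rx": 0,"ry": 0,"rz": 0},
  {"dx": -0.7,"dy": 0.4,"dz": 0.9,"rx": 0,"ry": 0,"rz": 0},
  {"dx": -0.5,"dy": 0.9,"dz": 0.9,"rx": 0,"ry": 0,"rz": 0},
  {"dx": 0,"dy": 1,"dz": 0.9,"rx": 0,"ry": 0,"rz": 0},
  {"dx": 0,"dy": 1,"dz": 0.9,"rx": 0,"ry": 0,"rz": 0},
  {"dx": 0,"dy": 1,"dz": 0,"rx": 0,"ry": 0,"rz": 0},
  {"dx": 0,"dy": 1,"dz": 0,"rx": 0,"ry": 0,"rz": 0},
  {"dx": 0,"dy": 1,"dz": 0,"rx": 0,"ry": 0,"rz": 0},
], jaw=1)

```text
t: 9.6
ee_pos: [521.4, 260.9, 144.5]
eef_rot: [0.254, 3.129, 0.001]
force: [-0.3, 0.6, -0.0]
grip_width: -0.2
finger_force: 0.0
```

Emit:
jog_arm([
  {"dx": 0,"dy": 1,"dz": 0,"rx": 0,"ry": 0,"rz": 0},
  {"dx": 0,"dy": 1,"dz": 0,"rx": 0,"ry": 0,"rz": 0},
  {"dx": 0,"dy": 1,"dz": 0,"rx": 0,"ry": 0,"rz": 0},
  {"dx": 0,"dy": 0,"dz": 0,"rx": 0,"ry": 0,"rz": 0},
])

```text
t: 10.0
ee_pos: [521.0, 352.7, 143.6]
eef_rot: [0.249, 3.131, 0.002]
force: [0.7, 0.4, 0.1]
grip_width: -0.1
finger_force: 0.0
```

```bash
python3 d.py; python3 q.py t8 2>&1 | tail -1; python3 -c "
import cv2
i=cv2.imread('pics/raw_t8.png')[100:280,140:340]
cv2.imwrite('pics/v8.png',cv2.resize(i,(660,594),interpolation=cv2.INTER_CUBIC))"
```

```text
t 10.0 dock -161.0 272.1 z 143.6 F [0.7 0.4 0.1]
finger yaw rel 0.006614615377387029
yaw -0.10416666666666616 -4.373239677207718e-18 centre -25.07468293469303 -0.9494854832959163
```

View pics/v8.png

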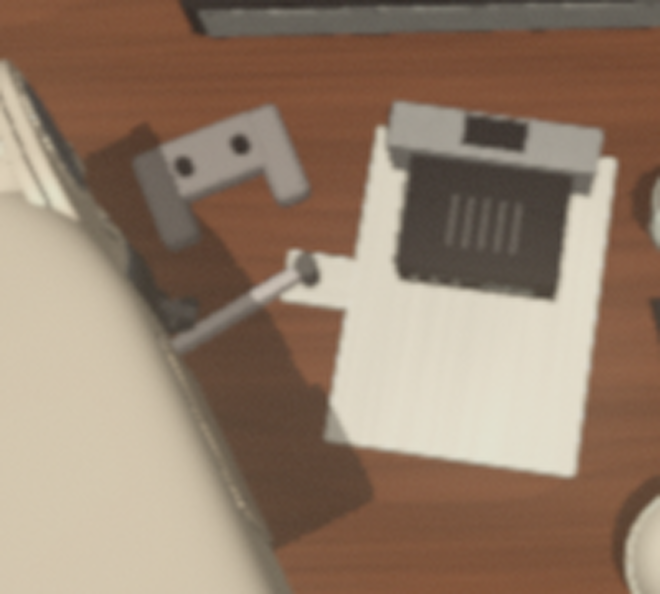

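The player's back is against the tower with its edges parallel to it. Push resistance rose to 22 N with no further travel, so it is home. Next I'll place the pusher behind the knob.

Emit:
jog_arm([
  {"dx": 0.3,"dy": 0.8,"dz": 0,"rx": 0,"ry": 0,"rz": 0},
  {"dx": 0.3,"dy": 0.8,"dz": 0,"rx": 0,"ry": 0,"rz": 0},
  {"dx": 0,"dy": 0,"dz": 0,"rx": 0,"ry": 0,"rz": 0},
  {"dx": 0,"dy": 0,"dz": -0.8,"rx": 0,"ry": 0,"rz": 0},
  {"dx": 0,"dy": 0,"dz": -0.8,"rx": 0,"ry": 0,"rz": 0},
  {"dx": 0,"dy": 0,"dz": -0.8,"rx": 0,"ry": 0,"rz": 0},
  {"dx": 0,"dy": 0,"dz": 0,"rx": 0,"ry": 0,"rz": 0},
])

```text
t: 10.75
ee_pos: [537.5, 395.4, 68.8]
eef_rot: [-0.255, -3.127, 0.005]
force: [0.3, -0.5, -0.0]
grip_width: -0.2
finger_force: 0.0
```

```bash
cat > arc.py <<'E'
from d import *
p=arm.get_state()['ee_pos']-S; H=np.array([-65,160-.7]); q=np.array([p@ex,p@ey])
r=181; a0=np.arctan2(-(q-H)[0],-(q-H)[1]); print('ang',a0,np.linalg.norm(q-H))
n=int(np.ceil((a0-.15)*r/20))
for a in np.linspace(a0,.15,n+1)[1:]:
    t=H+r*np.array([-np.sin(a),-np.cos(a)]); d=t-q; w=(d[0]*ex+d[1]*ey)[:2]/30; w=w.round(2); q=q+30*np.array([w@ex[:2],w@ey[:2]]); print(round(a,2),w)
E
python3 arc.py
```

```text
t 10.75 dock -151.8 316.9 z 68.8 F [ 0.3 -0.5 -0. ]
finger yaw rel 0.002714555238886057
ang 2.6383166110307927 179.9208256009162
2.53 [-0.61 -0.22]
2.42 [-0.58 -0.31]
2.31 [-0.53 -0.37]
2.21 [-0.49 -0.43]
2.1 [-0.45 -0.48]
1.99 [-0.39 -0.52]
1.88 [-0.33 -0.57]
1.77 [-0.26 -0.59]
1.66 [-0.2  -0.62]
1.56 [-0.14 -0.64]
1.45 [-0.06 -0.65]
1.34 [ 0.01 -0.65]
1.23 [ 0.07 -0.65]
1.12 [ 0.15 -0.64]
1.02 [ 0.22 -0.61]
0.91 [ 0.28 -0.59]
0.8 [ 0.34 -0.56]
0.69 [ 0.4  -0.51]
0.58 [ 0.45 -0.47]
0.47 [ 0.5  -0.42]
0.37 [ 0.55 -0.36]
0.26 [ 0.58 -0.3 ]
0.15 [ 0.61 -0.23]
```

Emit:
jog_arm([
  {"dx": -0.61,"dy": -0.22,"dz": 0.05,"rx": 0,"ry": 0,"rz": 0},
  {"dx": -0.58,"dy": -0.31,"dz": 0,"rx": 0,"ry": 0,"rz": 0},
  {"dx": -0.53,"dy": -0.37,"dz": 0,"rx": 0,"ry": 0,"rz": 0},
  {"dx": -0.49,"dy": -0.43,"dz": 0,"rx": 0,"ry": 0,"rz": 0},
  {"dx": -0.45,"dy": -0.48,"dz": 0,"rx": 0,"ry": 0,"rz": 0},
  {"dx": -0.39,"dy": -0.52,"dz": 0,"rx": 0,"ry": 0,"rz": 0},
  {"dx": 0,"dy": 0,"dz": 0,"rx": 0,"ry": 0,"rz": 0},
])

```text
t: 11.45
ee_pos: [446.6, 325.9, 75.0]
eef_rot: [0.256, 3.13, 0.0]
force: [-0.2, -0.1, 0.1]
grip_width: -0.1
finger_force: 0.0
```

```bash
python3 arc.py; python3 -c "
from h import *
a=snap('scene','s9')
i=a[220:340,220:420];cv2.imwrite('pics/v9.png',cv2.resize(i,(800,480),interpolation=cv2.INTER_CUBIC))"
```

```text
t 11.45 dock -230.0 233.4 z 75.0 F [-0.2 -0.1  0.1]
finger yaw rel 0.002527210239351152
ang 1.9931857277261595 180.8617010780894
1.88 [-0.34 -0.56]
1.78 [-0.27 -0.6 ]
1.67 [-0.2  -0.62]
1.56 [-0.14 -0.64]
1.45 [-0.06 -0.65]
1.34 [ 0.01 -0.65]
1.23 [ 0.07 -0.65]
1.13 [ 0.15 -0.64]
1.02 [ 0.21 -0.62]
0.91 [ 0.28 -0.59]
0.8 [ 0.34 -0.55]
0.69 [ 0.4  -0.52]
0.58 [ 0.46 -0.47]
0.48 [ 0.5  -0.42]
0.37 [ 0.54 -0.36]
0.26 [ 0.58 -0.3 ]
0.15 [ 0.61 -0.24]
```

View pics/v9.png

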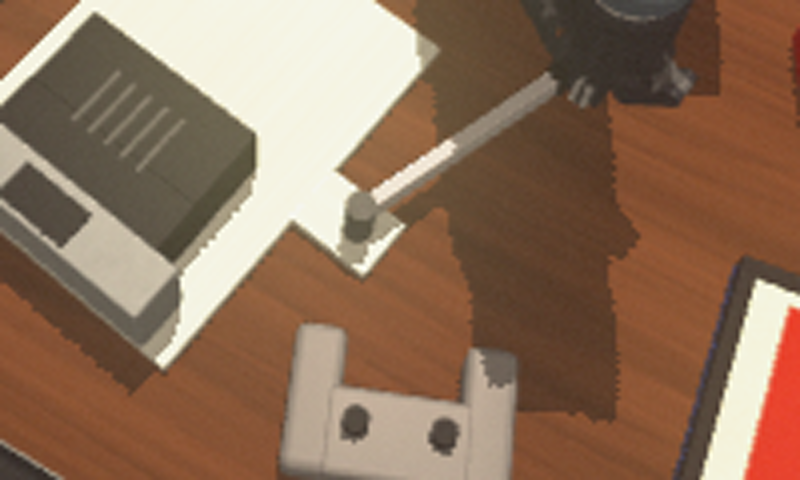

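The bar is following the pusher: it now runs from the hinge at (360,215) to the gripper at (555,85). The player is flush with the tower.

Emit:
jog_arm([
  {"dx": -0.34,"dy": -0.56,"dz": -0.1,"rx": 0,"ry": 0,"rz": 0},
  {"dx": -0.27,"dy": -0.6,"dz": 0,"rx": 0,"ry": 0,"rz": 0},
  {"dx": -0.2,"dy": -0.62,"dz": 0,"rx": 0,"ry": 0,"rz": 0},
  {"dx": -0.14,"dy": -0.64,"dz": 0,"rx": 0,"ry": 0,"rz": 0},
  {"dx": -0.06,"dy": -0.65,"dz": 0,"rx": 0,"ry": 0,"rz": 0},
  {"dx": 0.01,"dy": -0.65,"dz": 0,"rx": 0,"ry": 0,"rz": 0},
  {"dx": 0.07,"dy": -0.65,"dz": 0,"rx": 0,"ry": 0,"rz": 0},
  {"dx": 0.15,"dy": -0.64,"dz": 0,"rx": 0,"ry": 0,"rz": 0},
])

```text
t: 12.3
ee_pos: [425.4, 177.1, 71.3]
eef_rot: [0.254, 3.129, 0.002]
force: [0.8, 0.7, -0.6]
grip_width: -0.0
finger_force: 0.5
```

Emit:
jog_arm([
  {"dx": 0.21,"dy": -0.62,"dz": 0,"rx": 0,"ry": 0,"rz": 0},
  {"dx": 0.28,"dy": -0.59,"dz": 0,"rx": 0,"ry": 0,"rz": 0},
  {"dx": 0.34,"dy": -0.55,"dz": 0,"rx": 0,"ry": 0,"rz": 0},
  {"dx": 0.4,"dy": -0.52,"dz": 0,"rx": 0,"ry": 0,"rz": 0},
  {"dx": 0.46,"dy": -0.47,"dz": 0,"rx": 0,"ry": 0,"rz": 0},
  {"dx": 0,"dy": 0,"dz": 0,"rx": 0,"ry": 0,"rz": 0},
])

```text
t: 12.9
ee_pos: [477.5, 93.6, 71.1]
eef_rot: [0.257, 3.128, -0.0]
force: [0.3, -0.8, 0.2]
grip_width: 0.0
finger_force: 0.0
```

```bash
python3 arc.py; python3 -c "
from h import *
a=snap('scene','s10')
i=a[190:310,200:400];cv2.imwrite('pics/v10.png',cv2.resize(i,(800,480),interpolation=cv2.INTER_CUBIC))"
```

```text
t 12.9 dock -161.2 9.3 z 71.1 F [ 0.3 -0.8  0.2]
finger yaw rel 0.001587599549768448
ang 0.5705929097055551 178.17974924114998
0.47 [ 0.43 -0.47]
0.36 [ 0.53 -0.35]
0.26 [ 0.56 -0.29]
0.15 [ 0.6  -0.22]
```

View pics/v10.png

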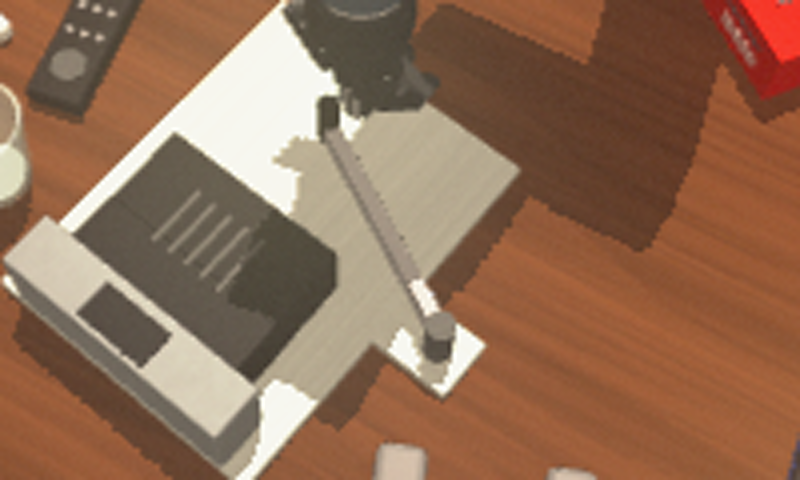

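The bar is about 0.45 rad open, with the knob at (328,118) just ahead of the fingers. I'll continue to the stop.

Emit:
jog_arm([
  {"dx": 0.43,"dy": -0.47,"dz": 0,"rx": 0,"ry": 0,"rz": 0},
  {"dx": 0.53,"dy": -0.35,"dz": 0,"rx": 0,"ry": 0,"rz": 0},
  {"dx": 0.56,"dy": -0.29,"dz": 0,"rx": 0,"ry": 0,"rz": 0},
  {"dx": 0.45,"dy": -0.17,"dz": 0,"rx": 0,"ry": 0,"rz": 0},
  {"dx": 0.2,"dy": -0.05,"dz": 0,"rx": 0,"ry": 0,"rz": 0},
  {"dx": 0,"dy": 0,"dz": 0,"rx": 0,"ry": 0,"rz": 0},
])

```text
t: 13.55
ee_pos: [540.4, 55.0, 70.3]
eef_rot: [0.254, 3.131, -0.0]
force: [0.0, 0.4, 0.3]
grip_width: 0.1
finger_force: 0.0
```

```bash
python3 d.py
```

```text
t 13.55 dock -92.9 -18.4 z 70.3 F [0.  0.4 0.3]
finger yaw rel 0.0036411432051678683
```

Emit:
jog_arm([
  {"dx": 0.1,"dy": -0.017,"dz": 0,"rx": 0,"ry": 0,"rz": 0},
  {"dx": 0.1,"dy": -0.017,"dz": 0,"rx": 0,"ry": 0,"rz": 0},
  {"dx": 0.05,"dy": -0.008,"dz": 0,"rx": 0,"ry": 0,"rz": 0},
  {"dx": 0,"dy": 0,"dz": 0,"rx": 0,"ry": 0,"rz": 0},
])

```text
t: 13.95
ee_pos: [546.7, 54.0, 70.4]
eef_rot: [-0.253, -3.13, -0.0]
force: [-3.7, -0.1, 2.3]
grip_width: -0.0
finger_force: 1.9
```

Emit:
jog_arm([
  {"dx": 0.06,"dy": -0.01,"dz": 0,"rx": 0,"ry": 0,"rz": 0},
  {"dx": 0,"dy": 0,"dz": 0,"rx": 0,"ry": 0,"rz": 0},
])

```text
t: 14.15
ee_pos: [546.9, 53.9, 70.2]
eef_rot: [-0.253, -3.127, -0.0]
force: [-11.4, 2.3, 6.2]
grip_width: 0.3
finger_force: 5.5
```

Emit:
jog_arm([
  {"dx": -0.6,"dy": 0.1,"dz": 0,"rx": 0,"ry": 0,"rz": 0},
  {"dx": -0.6,"dy": 0.5,"dz": 0.9,"rx": 0,"ry": 0,"rz": 0},
  {"dx": -0.3,"dy": 1,"dz": 0.9,"rx": 0,"ry": 0,"rz": 0},
  {"dx": 0,"dy": 1,"dz": 0.9,"rx": 0,"ry": 0,"rz": 0},
  {"dx": 0,"dy": 1,"dz": 0.5,"rx": 0,"ry": 0,"rz": 0},
  {"dx": 0,"dy": 1,"dz": 0,"rx": 0,"ry": 0,"rz": 0},
  {"dx": 0,"dy": 1,"dz": 0,"rx": 0,"ry": 0,"rz": 0},
  {"dx": 0,"dy": 1,"dz": 0,"rx": 0,"ry": 0,"rz": 0},
])

```text
t: 14.95
ee_pos: [504.3, 252.9, 166.9]
eef_rot: [0.254, 3.13, 0.001]
force: [-0.1, 0.3, -0.3]
grip_width: 0.0
finger_force: 0.0
```

Emit:
jog_arm([
  {"dx": 0,"dy": 1,"dz": 0,"rx": 0,"ry": 0,"rz": 0},
  {"dx": 0,"dy": 1,"dz": 0,"rx": 0,"ry": 0,"rz": 0},
  {"dx": 0,"dy": 1,"dz": 0,"rx": 0,"ry": 0,"rz": 0},
  {"dx": 0,"dy": 0,"dz": 0,"rx": 0,"ry": 0,"rz": 0},
])

```text
t: 15.35
ee_pos: [504.0, 344.5, 166.1]
eef_rot: [0.249, 3.131, 0.002]
force: [0.4, 0.6, 0.4]
grip_width: 0.3
finger_force: 0.0
```

```bash
python3 d.py; python3 q.py t11 >/dev/null 2>&1; ls pics/r_t11.png
```

```text
t 15.35 dock -176.4 261.2 z 166.1 F [0.4 0.6 0.4]
finger yaw rel 0.006736185691236823
pics/r_t11.png
```

View pics/r_t11.png

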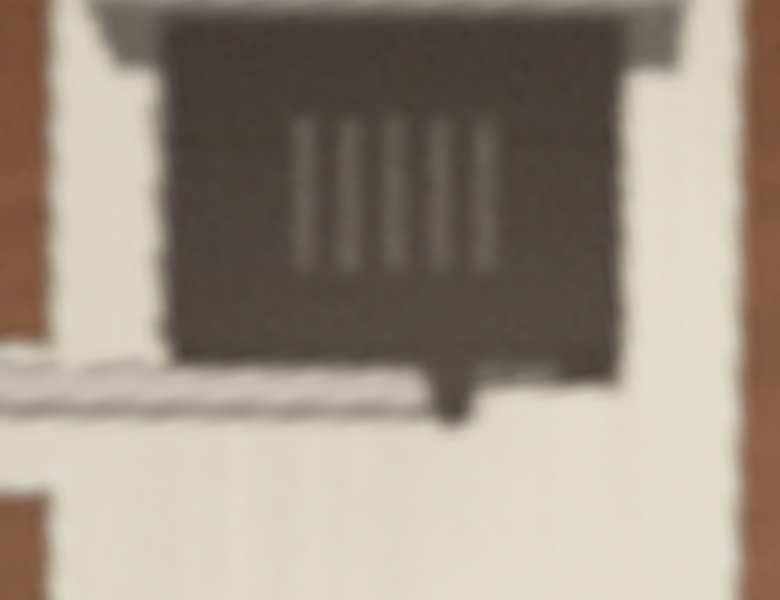

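The bar lies across the front, level in the rectified view, and the player's sides are parallel to the dock at columns 165–620. Its back is against the tower and the robot is clear of everything.

```bash
python3 -c "
from bench import workorder;print(workorder.hand_in())"
```

```text
the job is handed in; nothing more can be done
None
```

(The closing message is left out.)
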